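Seal a sled of jars in the bench-top cap sealer

TASK

Stand every loose jar upright in a pocket of the loading sled, one to a pocket, then slide the sled along the sealer's lane, under the lips and the sealing head, fully home against the end stop, and only then turn the selector clockwise to the long bar, leave it there for at least three seconds and turn it back to the dot. Then pull the sled back until it is completely out of the lane, lying flat on the table, and stand all the jars upright in the aluminium tray. Leave the spanner and the white bottle where they are.

Things in the scene. Friction and masses are not known exactly. Their poses are not given: they have to be found in the camera images.
- sealer_lane (a point): Fixed bench-top cap sealer. Point on the table, on the lane's middle line, straight below the front face of the head; +y runs along the lane into the machine, +x across it to the control box, z up. The table is the lane's floor. Steel rails, inner faces at x = +-50 mm, y = -30 to 215 mm, 18 mm high; their lips overhang the lane inwards to x = +-42 mm, undersides 12 mm up.
- lane_mouth (a point): Mouth of the sealer's lane, on the table at y = -30 mm in the sealer_lane frame, same axes: the rails and lips begin here. In front of it the guides (18 mm high) flare outwards to y = -68 mm, where they stand about 68 mm either side of the middle line.
- lane_stop (a point): End stop of the lane, on the table at the middle of its face, y = 208 mm in the sealer_lane frame, same axes; 34 mm high. The sled's front edge rests against it when the sled is home.
- head_front (a point): Lower front edge (its middle) of the sealing head, the white box over the lane, 92 mm above the table at y = 0 in the sealer_lane frame, same axes. The head spans y = 0 to 200, x = +-82 mm and is 60 mm high (top 152 mm above the table). Beside it the control box: x = 83 to 213, y = 50 to 170 mm, 75 mm high, selector on top.
- selector (a joint): Selector knob, black bar knob with upright axis on the control box, in rad; grows clockwise seen from above (0 to 2.0); held by friction of 0.06 N m, stays where left. Marks round it: dot at 0 (off), short bar at 0.6, long bar at 1.2 (seal). Bar grip 14 mm thick, 46 long, 32 high; at 0 it lies along the sealer's x axis, the white line on its top pointing to the dot on the -x side.
- selector_grip (a point): Point on the selector's axis 7 mm below the top of its bar grip, 112 mm above the table (x = 150, y = 108 mm in the sealer_lane frame). Turns with the knob; its x axis lies along the bar.
- sled_mid (a point): Loose grey plastic sled, 0.35 kg, flat on the table. Point at the middle of its three pockets, on their floor (8 mm up). +y is the end that enters the lane first. Pockets 65 x 64 mm inside, centred at y = -69, 0, 69 mm, rim 12 mm high and 75 mm wide outside. Base plate 94 mm wide (x), 8 mm thick: it runs under the lips. Home: this point at y = 102 mm in the sealer_lane frame.
- sled_front (a point): Middle of the sled's front edge, on its underside, 105.5 mm ahead (+y) of sled_mid; same axes.
- sled_handle (a point): The sled's handle on a 50 mm wide tongue: upright black plate, 50 mm wide (x of the sled), 14 mm thick (y), from 8 to 68 mm above the table, 185.5 mm behind (-y) sled_mid; the tongue ends 205 mm behind. This point is on its middle line, 45 mm above the sled's underside.
- jar_a_mid (a point): Closed glass jar with a white cap and paper label, 58 mm in diameter (cap 56 mm), 70 mm high, about 0.11 kg; the point is at its centre, 35 mm above its foot, z up along its axis. Two or three such jars are present; absent ones read None.
- jar_b_mid (a point): Closed glass jar with a white cap and paper label, 58 mm in diameter (cap 56 mm), 70 mm high, about 0.11 kg; the point is at its centre, 35 mm above its foot, z up along its axis. Two or three such jars are present; absent ones read None.
- jar_c_mid (a point): Closed glass jar with a white cap and paper label, 58 mm in diameter (cap 56 mm), 70 mm high, about 0.11 kg; the point is at its centre, 35 mm above its foot, z up along its axis. Two or three such jars are present; absent ones read None.
- jar_d_mid (a point): Closed glass jar with a white cap and paper label, 58 mm in diameter (cap 56 mm), 70 mm high, about 0.11 kg; the point is at its centre, 35 mm above its foot, z up along its axis. Two or three such jars are present; absent ones read None.
- tray: Fixed aluminium finished-goods tray, open on top, 240 mm (its x) by 100 mm (its y) outside, walls 4 mm thick and 22 mm high, floor 4 mm thick; origin at the centre of its underside.
- spanner: Bystander: steel spanner lying on the table, 180 mm long.
- flask: Bystander: white plastic bottle, 64 mm in diameter, 140 mm high.

How it is judged:
By the outcome, as a careful person would: the job done as asked, in the order asked, and still so for the second after the job is handed in, with the robot touching nothing.
Of jar_a, jar_b, jar_c, jar_d only 2 to 3 are there at a start; the rules pass over those that are not, and their reading is None.
At some moment in a run one of jar_a, jar_b, jar_c, jar_d, sled may be knocked a few centimetres aside while the robot is not near it.
It also fails if it takes over 210 s, if anything falls off the work surface, if the arm or the gripper's body presses on something with over 40 N, if the wrist force passes 120 N, or if a joint passes its speed limit or range.

ROBOT

A 6-joint arm with a two-finger parallel gripper is mounted at the origin on the work surface. World frame = base frame: x ahead of the robot, y to its left, z up, the work surface at z = 0. Lengths are in mm, angles in rad, forces in N, time in s.
With the tool pointing down it reaches from about 375 to 750 mm from the base axis. Payload 9 kg.
Tool frame: the origin (TCP) lies between the finger pads; the fingertips stand 14 mm ahead of it and the grasp point (between the pads) lies 5 mm behind it; y points along the fingers, x is the direction in which the jaws open and shut, and the axes are right-handed (so a half turn about y gives the same grasp; the last joint's range is limited). The gripper opens to 85 mm and grips with 20 to 120 N. Pads are 22 mm wide; open, the fingers measure 114 mm over their backs; the gripper's body (76 mm by 85 mm) begins 54 mm behind the grasp point. The pads swing forward as they close: fully open they stand 13 mm farther back than shut.
Start: joints at [0.979, 0.104, 0.097, 1.564, 0, 1.353], TCP at [219.099, 558.597, 245.331] pointing down, gripper open.
Joint ranges: [-2.99, 2.99], [-0.84, 1.86], [-1.1, 1.16], [-1.84, 2.11], [-1.51, 1.56], [-3.14, 3.14]. Speed limits (rad/s): [2.22, 2.22, 2.57, 3.14, 3.14, 3.14].

INTERFACE

Orientations are given as a 3x3 rotation matrix whose columns are the frame's x, y, z axes.
In Python, from bench import ctrl gives the robot as it stands. Calls block until the motion is done:
- ctrl.goto(position, orientation): joint-space move of the TCP to a pose.
- ctrl.move_l(position, rot=None, vel=150, max_force=None): straight line of the TCP; rot=None keeps the orientation; vel is the mean speed in mm/s. With max_force (N) it stops when the force on the tool has changed by that much, and returns True; else False.
- ctrl.move_j(angles): joint-space move.
- ctrl.open() and ctrl.grab(): open the fingers fully, or close them until they stop; the grip force is fixed at half the most.
- ctrl.pause(seconds).
- ctrl.solve_ik(position, orientation): joint angles nearest the present ones, or None.
- ctrl.read_state(): the state.
- ctrl.get_image(name): name is "side" or "top" or "wrist"; returns the picture (400x640x3 uint8, red, green, blue); there is no depth.
- ctrl.camera_params(name): a dict with "camera_matrix" (3x3 intrinsics, pixels), "R" (3x3) and "t" (3): a world point X has camera coordinates R X + t. Camera axes: x right, y down, z forward; pixel columns grow to the right and rows downward; lengths in mm; the calibration is good to about 2 mm. A picture is of the moment at which its call begins: read the wrist's pose just before it. camera_params takes no time and is no camera call; for the wrist camera it gives the pose at the moment of the call.
A pose or a line that the arm cannot do raises ctrl.Unreachable and nothing moves.
- ctrl.job_done(): hands the job in, once; it reports no verdict.
Trained networks look in the newest picture that a camera, given by its name, has taken for a name from the list of things; names that differ only in an ending like _2 or _b are one class to them, and where a whole thing is asked for, a point or a joint stands for the part that bears it (a point fixed in the world has none). Each returns a list of dicts, best first, with "score" (0 to 1); they miss things now and then, are a little off and sometimes report something else, mostly with a low value. They report only what shows in the picture. A call takes as long as a camera call.
- ctrl.spot_in(label, camera): "position" ([x, y, z] in mm, in the coordinates of the camera as it stood for that picture, good to about 4 mm: the middle of the surface that is visible of it).
- ctrl.trace(label, camera): "region" (400x640 bool, what is visible of it).
The state is a dict: "clock": time; "qpos": joint angles; "joint_vel": joint speeds; "tau": joint torques, N m; "tcp_pos": TCP position; "tcp_rot": TCP orientation; "ft_force": force on the tool from outside, world axes, zero at the start; "wrist_torque": the same for the moment, N m; "grip_width": finger opening in mm.
Only numpy, scipy, OpenCV 4.12 (cv2) and the standard library are available. Lean on these libraries where they do the work, as an engineer would, in place of code of your own. Each camera call takes 0.05 s, during which the arm holds its last target.

## Working session

There is one attempt and no reset: what is moved stays moved. The work goes in short steps, each a Python script; the robot and the scene stay as the last script left them, time stands still between calls to the robot, and variables do not carry over. Pictures are saved under pics/ and viewed, and the job is handed in when it is done.

```bash
ls; mkdir -p pics
python3 - <<'E'
from bench import ctrl
import cv2
s=ctrl.read_state(); print(s)
for n in ("side","top","wrist"):
    p=ctrl.camera_params(n); print(n,p)
    im=ctrl.get_image(n); cv2.imwrite(f"pics/{n}0.png",im[:,:,::-1])
E
```

```text
pics
{'clock': 0.0, 'qpos': array([9.79330899e-01, 1.04684216e-01, 9.64627284e-02, 1.56387401e+00,
       1.61085027e-05, 1.35308769e+00]), 'joint_vel': array([-0.00143999,  0.00062419,  0.00167123,  0.00078484, -0.00111688,
        0.00146909]), 'tau': array([-9.51931215e-04, -5.56931877e+01,  5.03644502e+01,  1.69638946e-02,
       -1.86318207e-04,  2.21981435e-05]), 'tcp_pos': array([218.88700669, 558.32199635, 244.52753161]), 'tcp_rot': array([[ 3.65114974e-01, -7.37763313e-04, -9.30962143e-01],
       [ 9.30961576e-01, -1.06949479e-03,  3.65115599e-01],
       [-1.26502806e-03, -9.99999156e-01,  2.96340733e-04]]), 'ft_force': array([-0.14101655,  0.88967864, -0.19532257]), 'wrist_torque': array([-0.01046776,  0.00389496, -0.0247445 ]), 'grip_width': 85.20577619492926}
side {'camera_matrix': array([[484.86703338,   0.        , 312.39704732],
       [  0.        , 484.86703338, 194.12460853],
       [  0.        ,   0.        ,   1.        ]]), 'R': array([[ 0.99013801, -0.13973604, -0.01002821],
       [-0.08980104, -0.57810785, -0.81100375],
       [ 0.10752907,  0.80390619, -0.58495499]]), 't': array([-547.69249813,  141.01347202, 1226.98709493])}
top {'camera_matrix': array([[484.73564006,   0.        , 319.25815437],
       [  0.        , 484.73564006, 198.74617338],
       [  0.        ,   0.        ,   1.        ]]), 'R': array([[ 0.013665  , -0.99976423,  0.01687431],
       [-0.99108032, -0.01577978, -0.13232839],
       [ 0.13256346, -0.01491553, -0.99106229]]), 't': array([ -27.11799258,  567.28539113, 1127.38509316])}
wrist {'camera_matrix': array([[310.57208468,   0.        , 317.38097593],
       [  0.        , 310.57208468, 202.19452202],
       [  0.        ,   0.        ,   1.        ]]), 'R': array([[ 0.36464348,  0.9311453 , -0.00188952],
       [ 0.89554277, -0.35014404,  0.2745948 ],
       [ 0.25502605, -0.10182135, -0.96155818]]), 't': array([-599.40263876,  -36.72264046,  378.02026748])}
```

View images.

View pics/top0.png

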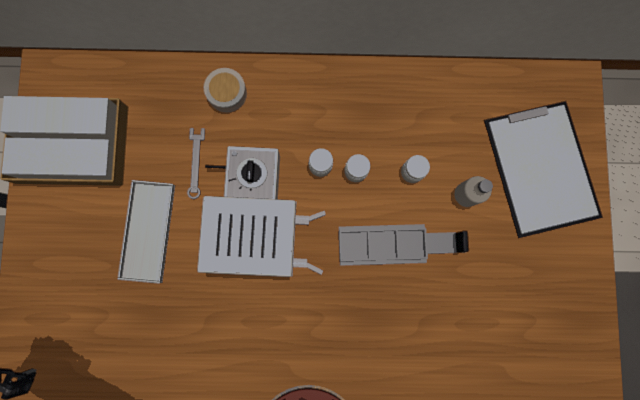

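View pics/side0.png

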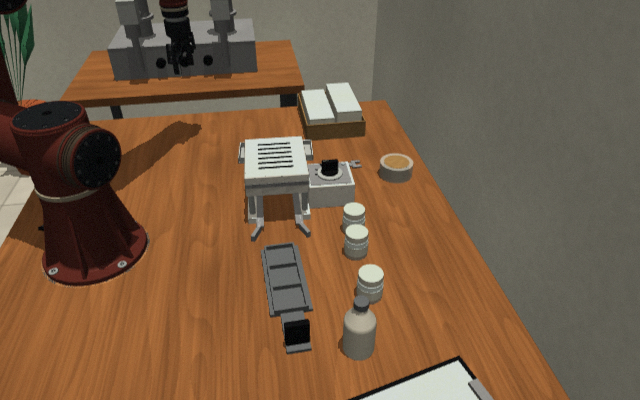

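View pics/wrist0.png

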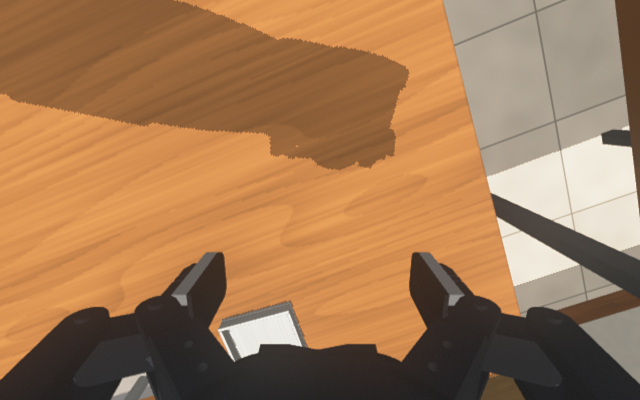

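```bash
cat > h.py <<'E'
from bench import ctrl
import numpy as np, cv2
def ray(p,uv):
    K=p["camera_matrix"];R=p["R"];t=p["t"]
    d=R.T@np.linalg.solve(K,np.array([uv[0],uv[1],1.]));c=-R.T@t
    return c,d
def onplane(p,uv,z):
    c,d=ray(p,uv);return c+d*(z-c[2])/d[2]
def proj(p,X):
    q=p["camera_matrix"]@(p["R"]@np.asarray(X,float)+p["t"]);return q[:2]/q[2]
def toworld(p,x): return p["R"].T@(np.asarray(x)-p["t"])
def rotd(a):
    """tool down, jaw x axis at angle a in world xy"""
    x=np.array([np.cos(a),np.sin(a),0]);y=np.array([0,0,-1.]);z=np.cross(x,y)
    return np.stack([x,y,z],1)
def snap(cam,name,crop=None,scale=1):
    im=ctrl.get_image(cam);o=im[:,:,::-1]
    if crop: o=o[crop[1]:crop[3],crop[0]:crop[2]]
    if scale!=1:o=cv2.resize(o,None,fx=scale,fy=scale,interpolation=cv2.INTER_CUBIC)
    cv2.imwrite(f"pics/{name}.png",o);return im
E
python3 - <<'E'
from h import *
im=cv2.imread("pics/top0.png")
cv2.imwrite("pics/topA.png",cv2.resize(im[140:285,110:310],None,fx=4,fy=4,interpolation=cv2.INTER_CUBIC))
cv2.imwrite("pics/topB.png",cv2.resize(im[140:285,295:495],None,fx=4,fy=4,interpolation=cv2.INTER_CUBIC))
for cam in("top","side"):
    p=ctrl.camera_params(cam); ctrl.get_image(cam)
    for l in ["jar_a_mid","sled_mid","sled_handle","tray","spanner","flask","selector","head_front","lane_mouth"]:
        for r in ctrl.spot_in(l,cam)[:4]: print(cam,l,round(r["score"],2),toworld(p,r["position"]).round(0))
print(ctrl.read_state()["clock"])
E
```

```text
top jar_a_mid 0.7 [ 638. -102.   68.]
top jar_a_mid 0.18 [662. 290.   6.]
top sled_mid 0.92 [ 466. -206.    7.]
top sled_mid 0.65 [ 638. -108.   67.]
top sled_handle 0.55 [ 464. -201.    8.]
top tray 0.78 [487. 403.   5.]
top spanner 0.16 [ 581. -371.   94.]
top flask 0.59 [ 581. -372.   94.]
top selector 0.71 [618. 136.  91.]
top selector 0.39 [652. -18.  70.]
top head_front 0.8 [499. 129. 152.]
top lane_mouth 0.83 [501. 136. 150.]
side jar_a_mid 0.64 [ 645. -126.   55.]
side sled_mid 0.81 [ 467. -221.    6.]
side sled_handle 0.68 [ 467. -223.   10.]
side sled_handle 0.67 [ 587. -405.   83.]
side sled_handle 0.48 [512.  86. 108.]
side tray 0.78 [584. 404.   6.]
side tray 0.59 [729. 282.   5.]
side spanner 0.71 [ 466. -224.    7.]
side spanner 0.56 [731. 281.   5.]
side spanner 0.19 [617. 132.  99.]
side flask 0.75 [ 589. -407.   88.]
side selector 0.78 [617. 138.  96.]
side selector 0.44 [729. 280.   4.]
side head_front 0.43 [586. 401.   6.]
side lane_mouth 0.67 [513.  80. 114.]
1.15
```

View pics/topA.png

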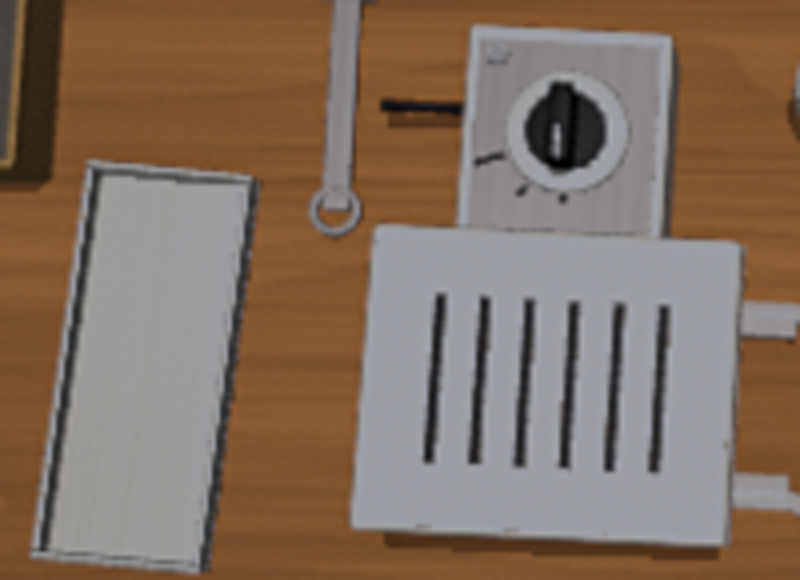

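View pics/topB.png

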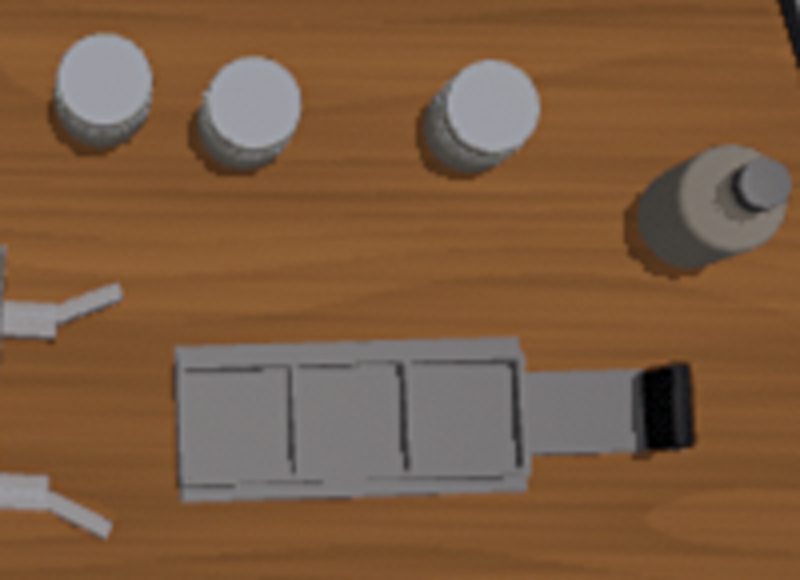

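```bash
cat > est.py <<'E'
from h import *
p=ctrl.camera_params("top")
def w(c,off,z): return onplane(p,(c[0]/4+off[0]-.4,c[1]/4+off[1]-.4),z)
A=(110,140);B=(295,140)
H=[w(c,A,152)[:2] for c in [(375,226),(742,243),(728,545),(352,527)]]  # farLeft(y200,x+82),(y0,x+82),(y0,x-82),(y200,x-82)
print("head",np.round(H,1)); 
def fit(model,obs):
    m=np.array(model,float);o=np.array(obs);mc=m.mean(0);oc=o.mean(0)
    U,S,Vt=np.linalg.svd((m-mc).T@(o-oc));R=(U@Vt).T
    if np.linalg.det(R)<0: Vt[1]*=-1;R=(U@Vt).T
    t=oc-R@mc; return R,t,np.arctan2(R[1,0],R[0,0]),o-(m@R.T+t)
R,t,a,r=fit([(82,200),(82,0),(-82,0),(-82,200)],H);print("sealer",t.round(1),a.round(4),r.round(1).tolist())
S=[w(c,B,8)[:2] for c in [(176,349),(518,338),(527,491),(181,501)]]
R2,t2,a2,r2=fit([(47,105.5),(47,-105.5),(-47,-105.5),(-47,105.5)],S);print("sled",t2.round(1),a2.round(4),r2.round(1).tolist())
print("handle",(R2@[0,-185.5]+t2).round(1))
T=[w(c,A,22)[:2] for c in [(88,161),(258,180),(206,572),(33,556)]]
R3,t3,a3,r3=fit([(120,50),(120,-50),(-120,-50),(-120,50)],T);print("tray",t3.round(1),a3.round(4),r3.round(1).tolist())
for c in [(104,79),(252,104),(493,106)]: print("jar",w(c,B,70)[:2].round(1))
for n,q in [("mouth",(0,-30)),("sel",(150,108)),("home",(0,102)),("homeh",(0,-83.5)),("stop",(0,208)),]: print(n,(R@q+t).round(1))
print("flask", w((735,198),B,110))
E
python3 est.py
```

```text
head [[554.1 233.4]
 [548.   35.2]
 [386.6  39.4]
 [393.3 238.2]]
sealer [467.5  36.6] -0.0306 [[-1.4, -0.6], [-1.4, 1.1], [1.1, 0.3], [1.7, -0.8]]
sled [ 461.6 -174.6] 0.0443 [[-0.9, -0.4], [-0.3, 0.2], [0.4, 0.2], [0.8, -0.0]]
handle [ 469.8 -359.9]
tray [485.6 395.4] -0.0763 [[-0.2, 2.3], [-2.6, -1.6], [1.2, -1.7], [1.6, 1.0]]
jar [657.3 -20.1]
jar [ 643.8 -107.7]
jar [ 645.  -250.5]
mouth [466.5   6.6]
sel [620.7 139.9]
home [470.6 138.5]
homeh [464.9 -46.9]
stop [473.8 244.5]
flask [ 585.8575806  -378.92154909  110.        ]
```

Run:
```python
from h import *
s=ctrl.read_state();p=ctrl.camera_params("wrist")
Rt=s["tcp_rot"];c=-p["R"].T@p["t"]
print("cam in tool",(Rt.T@(c-s["tcp_pos"])).round(1)); print("cam axes in tool\n",(p["R"]@Rt).round(3))
print("tcp px",proj(p,s["tcp_pos"]))
for d in (100,200,300): print(d,proj(p,s["tcp_pos"]+Rt@[0,d,0]), proj(p,s["tcp_pos"]+Rt@[0,d,-100]),proj(p,s["tcp_pos"]+Rt@[0,d,100]))
for P,a in [((465,-175,250),0),((465,-175,250),np.pi),((465,-175,250),np.pi/2),((465,-175,250),-np.pi/2),((470,-360,60),-np.pi/2),((470,-360,60),np.pi/2),((650,-250,60),0),((650,-20,60),0),((650,-20,60),np.pi),((485,395,60),-1.65),((485,395,60),1.5)]:
    print(P,a,ctrl.solve_ik(P,rotd(a)))
```

```text
cam in tool [   0.2 -127.8   68.8]
cam axes in tool
 [[ 1.     0.001  0.001]
 [ 0.001 -0.275 -0.961]
 [-0.001  0.961 -0.275]]
tcp px [317.08764789 270.13423397]
100 [317.30676094 206.79993968] [317.24829631 318.8396459 ] [317.38049741  65.49377667]
200 [317.39974368 179.92342044] [317.34975894 264.21024623] [317.4586903   80.52462211]
300 [317.45116424 165.06038658] [317.40859229 232.53325335] [317.4995467   88.37835675]
(465, -175, 250) 0 [-0.62384961 -0.21004046 -0.19821131  1.58262548  0.          0.94694672]
(465, -175, 250) 3.141592653589793 [-0.62384961 -0.21004046 -0.19821131  1.58262548  0.         -2.19464594]
(465, -175, 250) 1.5707963267948966 [-0.62384961 -0.21004046 -0.19821131  1.58262548  0.         -0.62384961]
(465, -175, 250) -1.5707963267948966 [-0.62384961 -0.21004046 -0.19821131  1.58262548  0.          2.51774304]
(470, -360, 60) -1.5707963267948966 [-0.87433075  0.1309872  -0.21243794  1.22737119  0.          2.2672619 ]
(470, -360, 60) 1.5707963267948966 [-0.87433075  0.1309872  -0.21243794  1.22737119  0.         -0.87433075]
(650, -250, 60) 0 [-0.5543598   0.4401942   0.15120897  1.28181109  0.          1.01643653]
(650, -20, 60) 0 [-0.23139316  0.30259201 -0.01761482  1.2505895   0.          1.33940316]
(650, -20, 60) 3.141592653589793 [-0.23139316  0.30259201 -0.01761482  1.2505895   0.         -1.80218949]
(485, 395, 60) -1.65 [ 0.47477364  0.22962339 -0.10264893  1.238524    0.         -2.58761535]
(485, 395, 60) 1.5 [ 0.47477364  0.22962339 -0.10264893  1.238524    0.          0.54556996]
```

Run:
```python
from h import *
ctrl.goto((480,-150,260),rotd(-np.pi/2)); 
p=ctrl.camera_params("wrist"); np.savez("w1.npz",**p); snap("wrist","w1"); snap("top","t1",(110,140,495,285),2)
s=ctrl.read_state();print(s["clock"],s["tcp_pos"].round(1),s["ft_force"])
```

```text
3.9167 [ 480.2 -149.5  260. ] [ 0.36931824 -0.07505788  0.02701083]
```

View pics/w1.png

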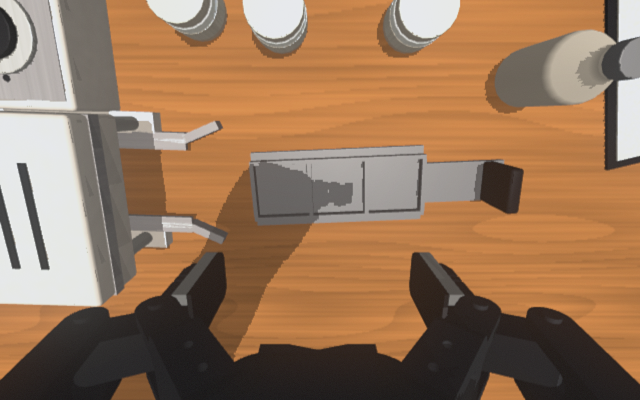

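Run:
```python
import cv2
im=cv2.imread("pics/w1.png")
cv2.imwrite("pics/w1a.png",cv2.resize(im[130:240,230:430],None,fx=4,fy=4,interpolation=cv2.INTER_CUBIC))
cv2.imwrite("pics/w1b.png",cv2.resize(im[95:260,80:240],None,fx=3.6,fy=3.6,interpolation=cv2.INTER_CUBIC))
```

```text
(no output)
```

View pics/w1a.png

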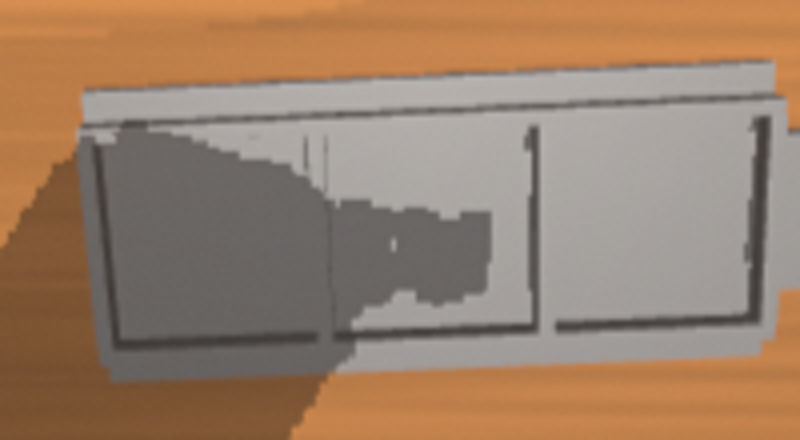

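View pics/w1b.png

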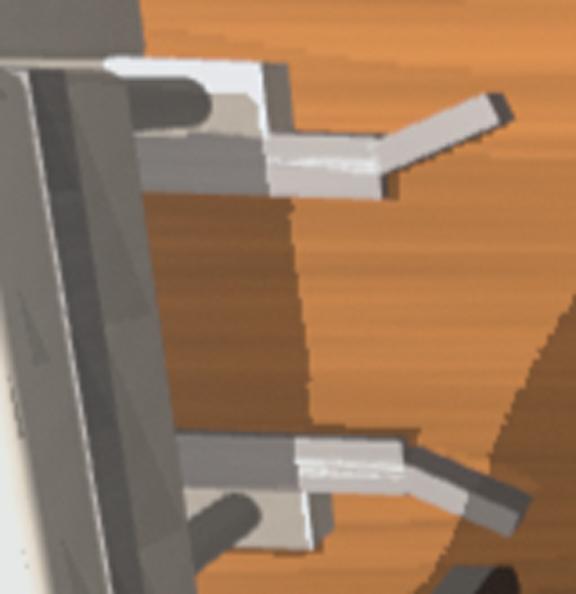

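```bash
cat > est2.py <<'E'
from h import *
from est import fit
print("----")
p=dict(np.load("w1.npz"))
f=lambda c,o,k,z: onplane(p,(c[0]/k+o[0]-.4,c[1]/k+o[1]-.4),z)[:2]
S=[f(c,(230,130),4,8) for c in [(83,92),(774,61),(762,355),(112,381)]]
R2,t2,a2,r2=fit([(47,105.5),(47,-105.5),(-47,-105.5),(-47,105.5)],S);print("sled",t2.round(1),a2.round(4),r2.round(1).tolist(),"handle",(R2@[0,-185.5]+t2).round(1))
L=[f(c,(80,95),3.6,18) for c in [(145,190),(383,198),(300,439),(405,440)]]
print(np.round(L,1)); m=(L[1]+L[3])/2; print("mouth mid",m,"width",np.linalg.norm(L[1]-L[3]))
d=L[1]-L[0];print(np.arctan2(-d[0],d[1])-np.pi, "ang");d=L[3]-L[1];print("ang perp",np.arctan2(-d[1],-d[0]))
E
python3 est2.py | sed -n '/----/,$p'
```

```text
----
sled [ 463.2 -175.2] 0.0457 [[-0.2, -0.6], [-0.2, 0.9], [0.0, 0.2], [0.4, -0.4]] handle [ 471.6 -360.5]
[[512.1  82.9]
 [509.6   5.3]
 [426.3  43.7]
 [426.    7.1]]
mouth mid [467.81364672   6.22927562] width 83.64435589733388
-0.0316445766087452 ang
ang perp -0.021953822871460908
```

Run:
```python
from h import *
ctrl.goto((657.5,-20.5,150),rotd(0.0457)); 
p=ctrl.camera_params("wrist"); np.savez("w2.npz",**p); im=snap("wrist","w2")
r=ctrl.trace("jar_a_mid","wrist");print([(x["score"],x["region"].sum(),np.argwhere(x["region"]).mean(0)) for x in r])
s=ctrl.read_state();print(s["clock"],s["tcp_pos"].round(1),s["ft_force"], proj(p,(657.5,-20.5,70)))
```

```text
[(0.91, np.int64(5466), array([300.87815587, 298.37285035]))]
5.1833 [657.6 -21.2 150.9] [ 0.35308895  1.06594466 -0.15372622] [316.1982769  215.10188153]
```

View pics/w2.png

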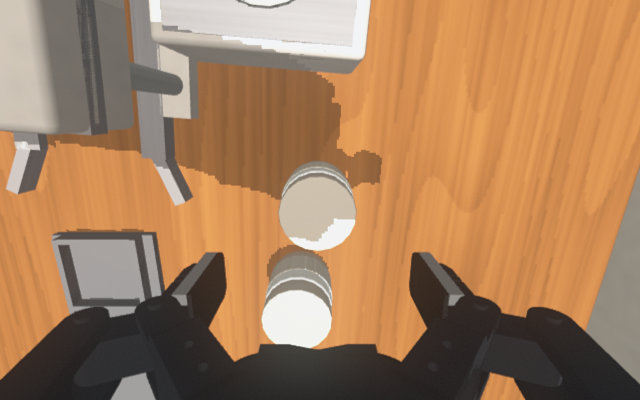

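Run:
```python
from h import *
p=dict(np.load("w2.npz")); im=cv2.imread("pics/w2.png")
th=np.linspace(0,2*np.pi,100)
for c,r,z,col in [((657.5,-20.5),28,70,(0,0,255)),((658.3,-19.2),28,70,(255,0,0))]:
    pts=np.array([proj(p,(c[0]+r*np.cos(t),c[1]+r*np.sin(t),z)) for t in th])
    print(pts.min(0),pts.max(0))
    cv2.polylines(im,[np.round(pts*8).astype(np.int32)],True,col,1,cv2.LINE_AA,3)
cv2.imwrite("pics/w2o.png",cv2.resize(im[150:350,240:400],None,fx=4,fy=4,interpolation=cv2.INTER_NEAREST)[:600])
```

```text
[276.51685593 176.06919073] [355.87370874 251.49939922]
[277.66859057 174.2402351 ] [357.15120576 249.91021133]
```

View pics/w2o.png

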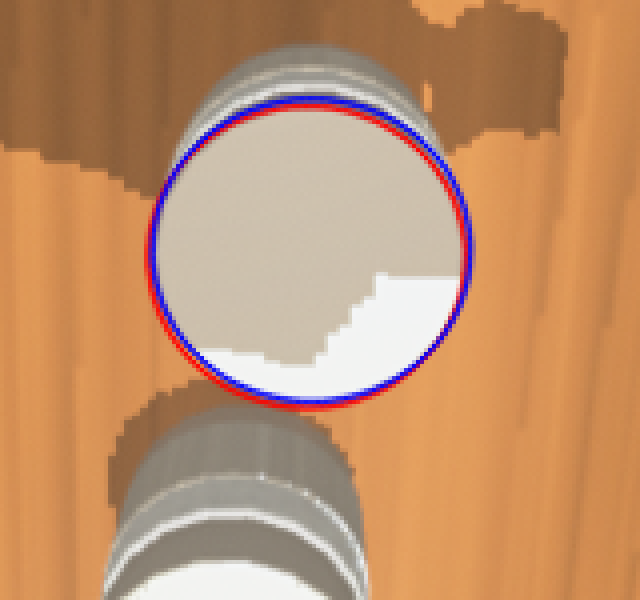

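```bash
cat >> h.py <<'E'
def st(tag=""):
    s=ctrl.read_state();print(tag,"t",round(s["clock"],2),"tcp",s["tcp_pos"].round(1),"F",s["ft_force"].round(1),"w",round(s["grip_width"],1),flush=True);return s
def pick(x,y,a,z=40,hov=125):
    ctrl.goto((x,y,hov),rotd(a))
    if ctrl.move_l((x,y,z),vel=120,max_force=15): st("HIT on descend"); return False
    ctrl.grab(); s=st("grabbed")
    if abs(s["grip_width"]-57.5)>3: print("width?"); 
    ctrl.move_l((x,y,z+85),vel=150); st("lifted"); return True
def place(x,y,a,zf,off=(0,0),z=40,hov=125):
    """put foot at zf"""
    ctrl.goto((x,y,hov),rotd(a))
    ctrl.move_l((x,y,z+zf+14),vel=120)
    hit=ctrl.move_l((x,y,z+zf-1),vel=40,max_force=6); s=st("down hit=%s"%hit); return s
E
python3 - <<'E'
from h import *
print(pick(658,-19.9,0.0457)); snap("wrist","w3")
E
```

```text
grabbed t 6.67 tcp [658.9 -20.1  41.5] F [-0.8  0.4  5.9] w 56.2
lifted t 7.39 tcp [657.5 -19.8 123.8] F [-0.4 -0.4 -1.3] w 55.9
True
```

View pics/w3.png

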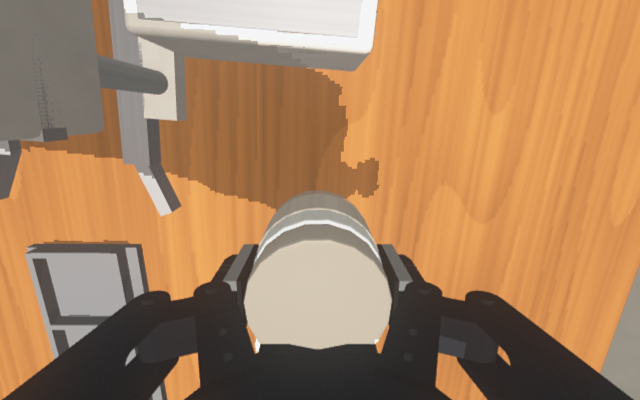

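Run:
```python
from h import *
a=0.0457;m=np.array([462.4,-175.0]);d=np.array([-np.sin(a),np.cos(a)])
q=m+69*d;print(q)
s=place(*q,a,8); p=ctrl.camera_params("wrist"); np.savez("w4.npz",**p);snap("wrist","w4")
snap("side","s4",(220,210,420,360),4)
```

```text
[ 459.24779749 -106.07204037]
down hit=True t 9.37 tcp [ 459.9 -106.5   49.4] F [-1.   1.2  7.2] w 56.0
```

View pics/w4.png

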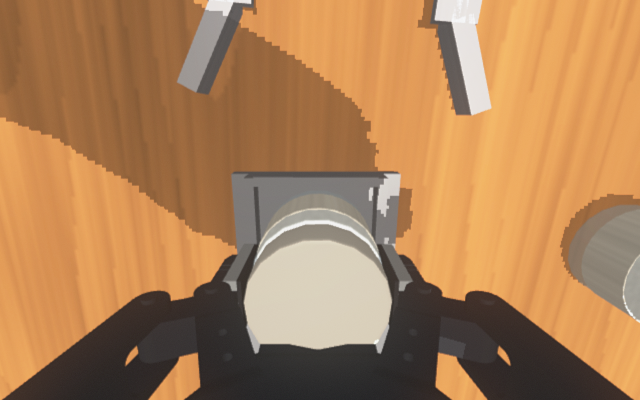

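View pics/s4.png

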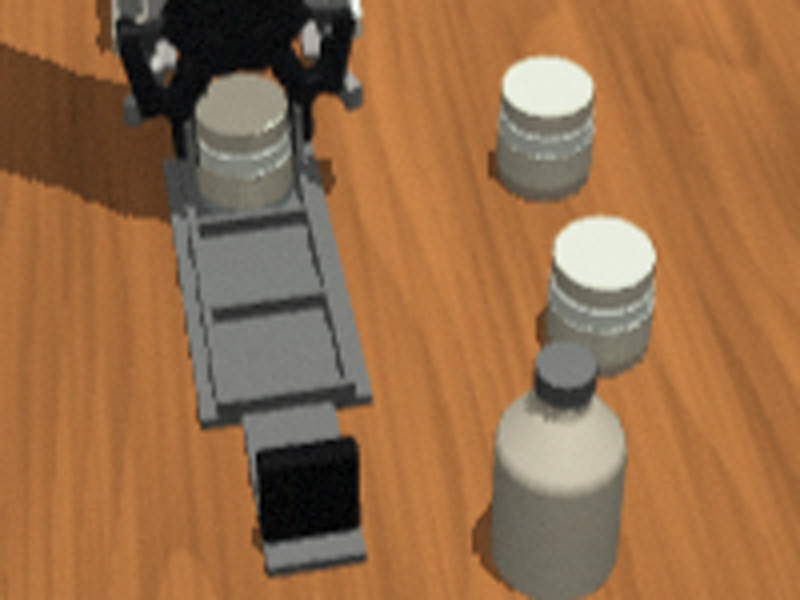

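Run:
```python
from h import *
ctrl.open(); s=ctrl.read_state()["tcp_pos"]; ctrl.move_l((s[0],s[1],135),vel=150); 
ctrl.goto((644.3,-107.5,140),rotd(0.0457))
p=ctrl.camera_params("wrist"); np.savez("w5.npz",**p);im=snap("wrist","w5")
th=np.linspace(0,2*np.pi,100);o=im[:,:,::-1].copy()
pts=np.array([proj(p,(644.3+28*np.cos(t),-107.5+28*np.sin(t),70)) for t in th]);cv2.polylines(o,[np.round(pts*8).astype(np.int32)],True,(0,0,255),1,cv2.LINE_AA,3)
cv2.imwrite("pics/w5o.png",o)
snap("top","t5",(295,140,495,285),4); st()
```

```text
t 11.48 tcp [ 643.2 -107.6  140.1] F [-0.5 -0.2  0.5] w 85.3
```

View pics/w5o.png

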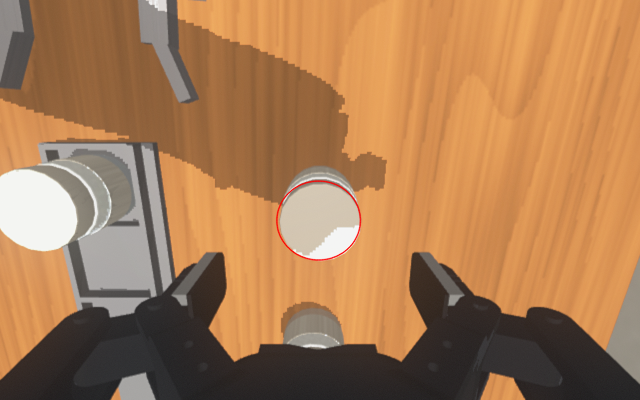

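View pics/t5.png

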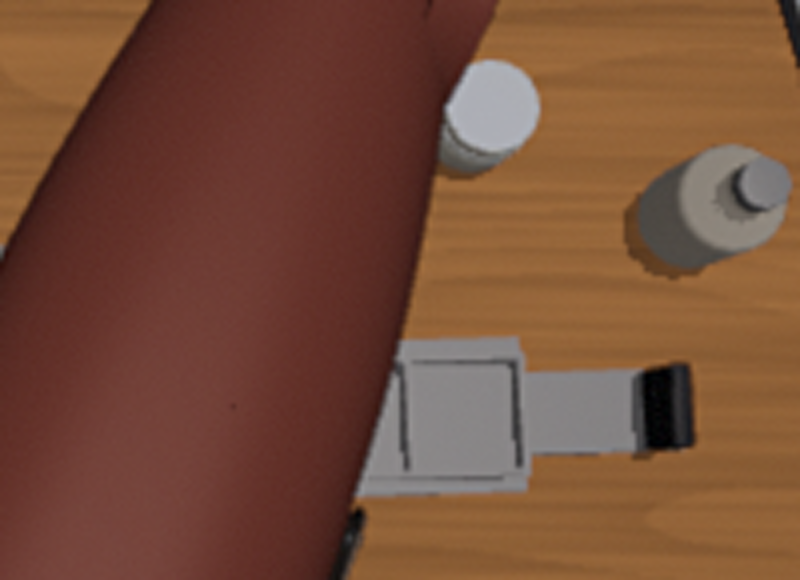

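Run:
```python
from h import *
pick(644.3,-107.4,0.0457)
s=place(462.4,-175.0,0.0457,8); p=ctrl.camera_params("wrist"); np.savez("w6.npz",**p);snap("wrist","w6")
snap("side","s6",(220,210,420,360),4)
```

```text
grabbed t 12.97 tcp [ 645.1 -107.7   41.4] F [-0.6  0.   5.4] w 55.9
lifted t 13.69 tcp [ 643.8 -107.2  123.8] F [-0.8 -0.8 -0.6] w 56.2
down hit=True t 15.54 tcp [ 463.  -175.5   49.3] F [-0.5  0.9  6.5] w 56.0
```

View pics/s6.png

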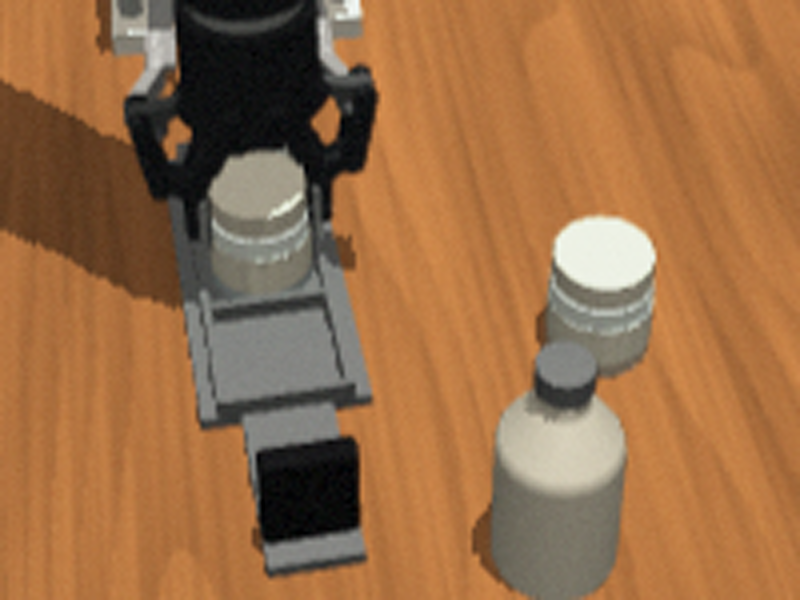

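View pics/w6.png

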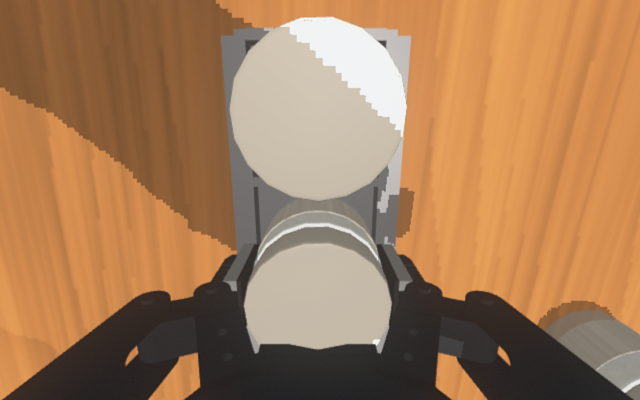

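Run:
```python
from h import *
ctrl.open(); s=ctrl.read_state()["tcp_pos"]; ctrl.move_l((s[0],s[1],135),vel=150); 
X,Y=645.7,-250.3
ctrl.goto((X,Y,140),rotd(0.0457))
p=ctrl.camera_params("wrist"); np.savez("w7.npz",**p);im=snap("wrist","w7")
th=np.linspace(0,2*np.pi,100);o=im[:,:,::-1].copy()
pts=np.array([proj(p,(X+28*np.cos(t),Y+28*np.sin(t),70)) for t in th]);cv2.polylines(o,[np.round(pts*8).astype(np.int32)],True,(0,0,255),1,cv2.LINE_AA,3)
cv2.imwrite("pics/w7o.png",o)
snap("top","t7",(295,140,495,285),4); st()
```

```text
t 17.71 tcp [ 644.8 -249.9  140.3] F [ 0.7  0.1 -0.1] w 85.1
```

View pics/w7o.png

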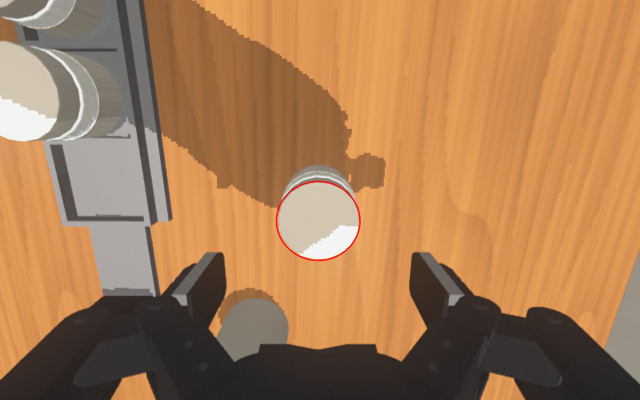

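View pics/t7.png

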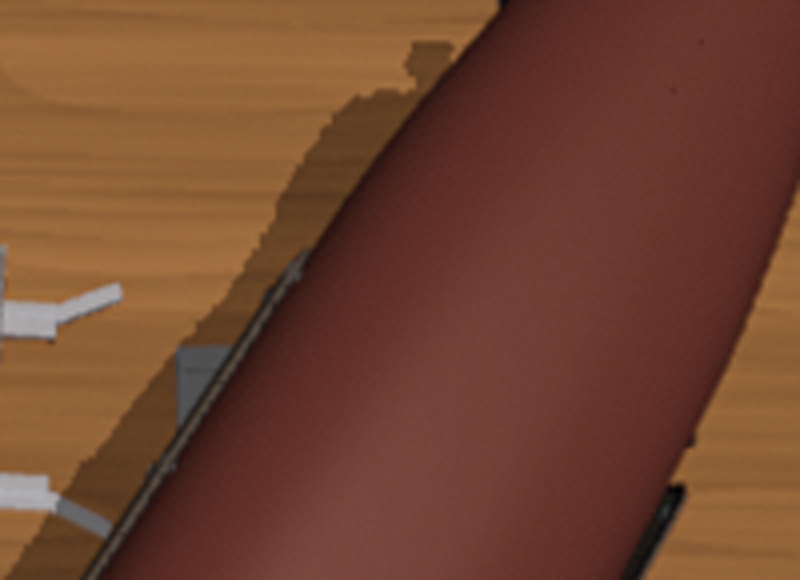

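Run:
```python
from h import *
p=dict(np.load("w7.npz"));a=0.0457;R=np.array([[np.cos(a),-np.sin(a)],[np.sin(a),np.cos(a)]])
print(proj(p,[*(R@[47,-105.5]+[462.4,-175]),8]))
pick(645.7,-250.2,a)
q=R@[0,-69]+[462.4,-175]
s=place(*q,a,8);snap("wrist","w8")
snap("side","s8",(220,210,420,360),4)
```

```text
[167.5026348  221.65551883]
grabbed t 19.2 tcp [ 646.5 -250.7   41.6] F [ 0.6 -0.7  6. ] w 56.1
lifted t 19.92 tcp [ 645.3 -249.9  123.8] F [ 0.5 -0.6 -1.5] w 56.4
down hit=True t 21.72 tcp [ 466.1 -244.4   49.5] F [-1.3  1.9  6.3] w 56.0
```

View pics/s8.png

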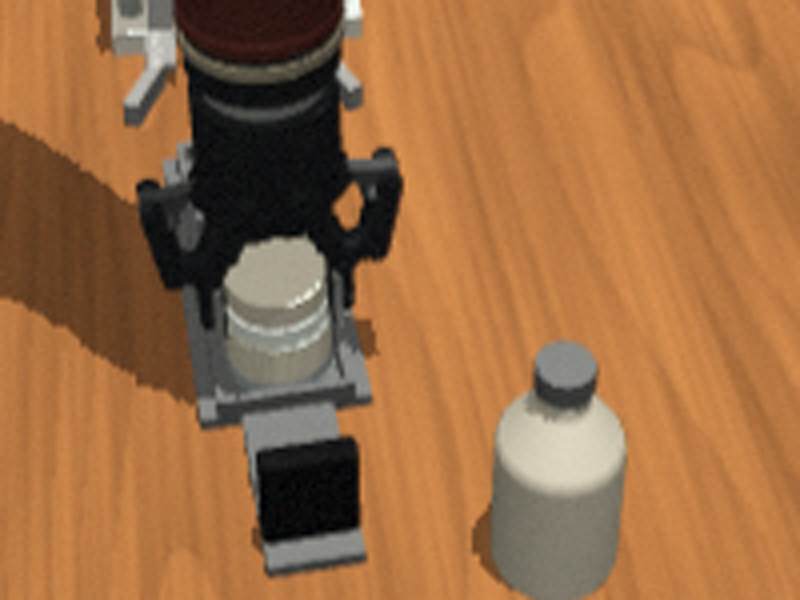

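```bash
cat >> h.py <<'E'
AL=-0.031; MOUTH=np.array([467.2,6.4])
def lane(x,y):
    c,s=np.cos(AL),np.sin(AL); return MOUTH+np.array([[c,-s],[s,c]])@np.array([x,y+30.])
E
python3 - <<'E'
from h import *
ctrl.open(); s=ctrl.read_state()["tcp_pos"]; ctrl.move_l((s[0],s[1],140),vel=150)
a=0.0457;R=np.array([[np.cos(a),-np.sin(a)],[np.sin(a),np.cos(a)]])
h=R@[0,-185.5]+[462.4,-175]; print(h)
ctrl.goto((*h,140),rotd(a+np.pi/2)); 
p=ctrl.camera_params("wrist");np.savez("w9.npz",**p);snap("wrist","w9");snap("top","t9",(295,140,495,285),4);st()
E
```

```text
[ 470.8743995  -360.30632626]
 t 24.6 tcp [ 470.9 -360.   139.8] F [0.8 0.7 0.1] w 85.5
```

View pics/w9.png

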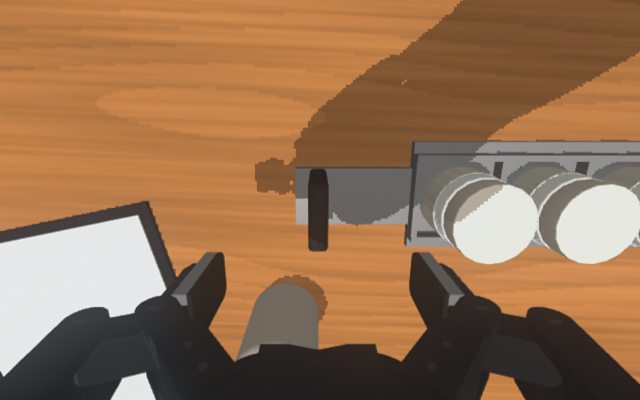

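View pics/t9.png

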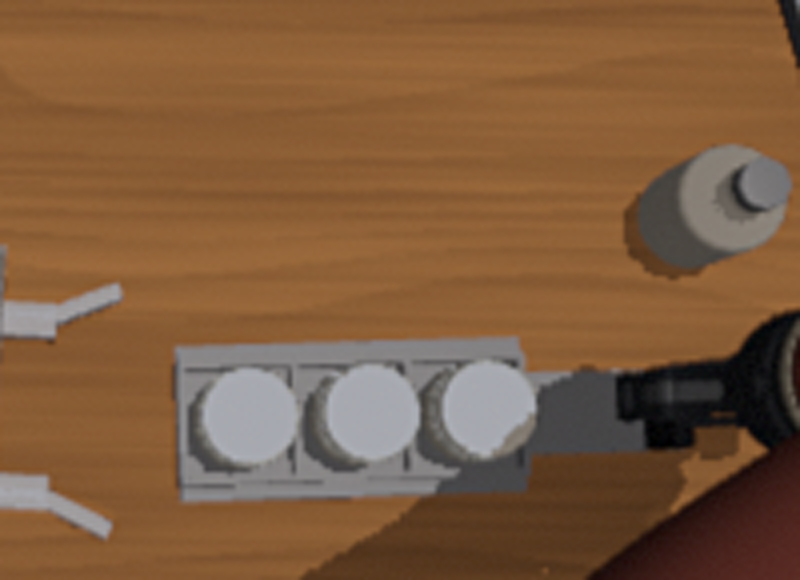

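Run:
```python
from h import *
p=dict(np.load("w9.npz"));a=0.0457;h=np.array([470.87,-360.31]);c=np.array([np.cos(a),np.sin(a)])
for k in(-25,25): print(proj(p,[*(h+k*c),68]))
if ctrl.move_l((*h,38),vel=120,max_force=15): st("HIT")
else:
    ctrl.pause(0.3); s=st("pre"); ctrl.grab(); ctrl.pause(.3); st("grab")
```

```text
[317.14242603 183.10480886]
[317.17442611 252.97543331]
pre t 25.9 tcp [ 471.1 -360.5   38.5] F [ 0.3 -1.1  0.3] w 85.4
grab t 26.85 tcp [ 470.9 -360.2   38.1] F [-0.4  2.3  3.8] w 13.8
```

Run:
```python
from h import *
q=lane(0,-205-185.5);print(q)
ctrl.move_l((*q,38),rot=rotd(np.pi/2+AL),vel=25); ctrl.pause(.3);s=st("aligned"); print(np.arctan2(*s["tcp_rot"][[1,0],0])-np.pi/2)
snap("top","t10",(255,140,495,285),3.3);p=ctrl.camera_params("wrist");np.savez("w10.npz",**p);snap("wrist","w10")
```

```text
[ 456.02628986 -353.92679362]
aligned t 27.95 tcp [ 455.8 -354.    38.1] F [-5.  -1.8  5.4] w 13.3
-0.03101897191184988
```

View pics/t10.png

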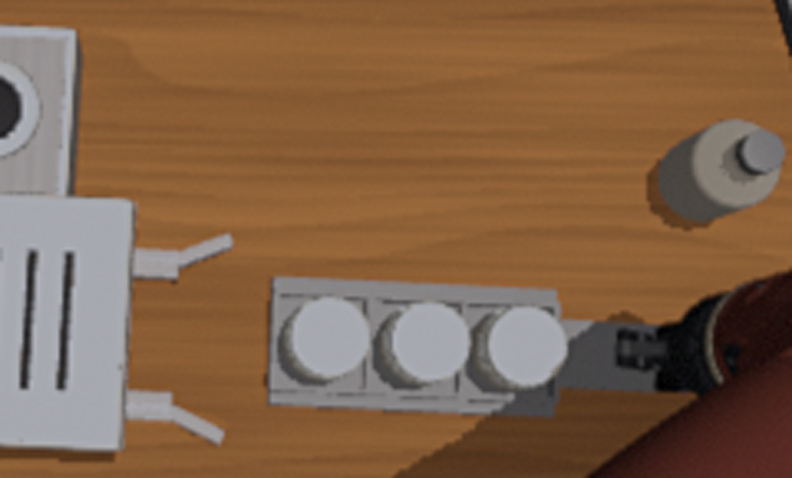

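View pics/w10.png

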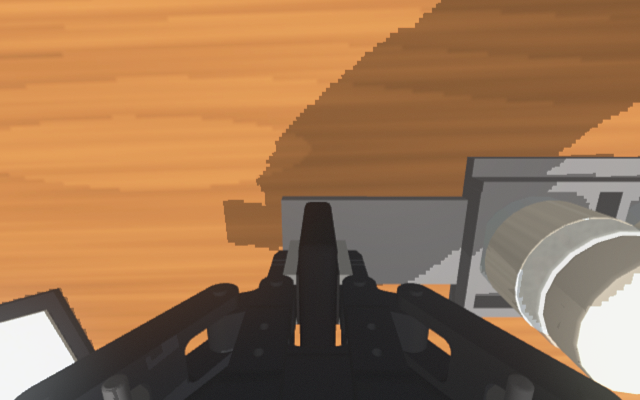

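Run:
```python
from h import *
snap("top","t11",(280,205,440,275),5)
```

```text
(no output)
```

View pics/t11.png

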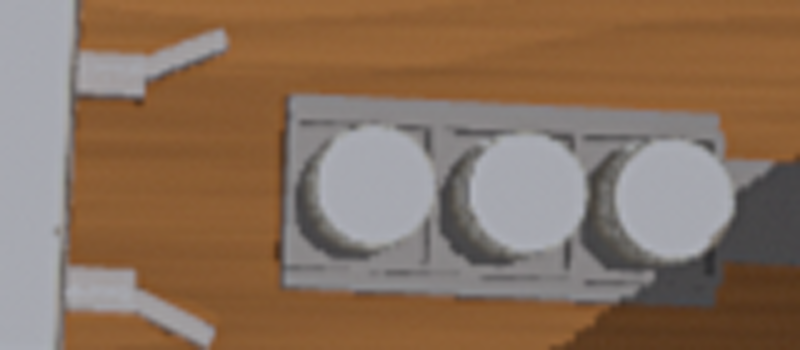

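```bash
python3 - <<'E' | sed -n '/----/,$p'
from h import *
from est import fit
print("----")
p=ctrl.camera_params("top");print(-p["R"].T@p["t"])
f=lambda c,z: onplane(p,(c[0]/5+280-.4,c[1]/5+205-.4),z)[:2]
S=[f(c,8) for c in [(289,95),(718,116),(715,303),(283,287)]]
R2,t2,a2,r2=fit([(47,105.5),(47,-105.5),(-47,-105.5),(-47,105.5)],S);print("sled",t2.round(1),a2.round(4),r2.round(1).tolist())
u=f((145,98),18);l=f((136,270),18);print(u,l,np.linalg.norm(u-l)); m=(u+l)/2;print("mouth",m)
v=m-t2;a=-0.031;print("sled lateral of lane axis", (t2-m)@[np.cos(a),np.sin(a)], "along",(t2-m)@[-np.sin(a),np.cos(a)]-30)
E
```

```text
----
[ 413.14587918   -1.34441258 1192.83440756]
sled [ 461.2 -168.7] -0.0282 [[-0.3, 0.1], [-1.5, 0.1], [1.4, 0.3], [0.3, -0.4]]
[507.54459245   5.9963621 ] [424.61215667   8.94976183] 82.98500752858979
mouth [466.07837456   7.47306197]
sled lateral of lane axis 0.5840269731451393 along -206.25866453163343
```

Run:
```python
from h import *
for sy in (-150,-110,-70):
    hit=ctrl.move_l((*lane(0,sy-185.5),38),vel=60,max_force=12);s=st(f"{sy} {hit}")
    if hit: break
snap("top","t12",(180,180,420,300),3.3);snap("side","s12",(200,100,440,360),2.3)
```

```text
-150 False t 29.17 tcp [ 458.  -298.7   38.1] F [1.7 0.3 2.8] w 13.6
-110 False t 29.98 tcp [ 458.9 -258.8   38.1] F [-0.2  0.2  5.5] w 13.9
-70 False t 30.8 tcp [ 460.3 -219.    38.1] F [ 0.  -1.2  4.7] w 13.4
```

View pics/t12.png

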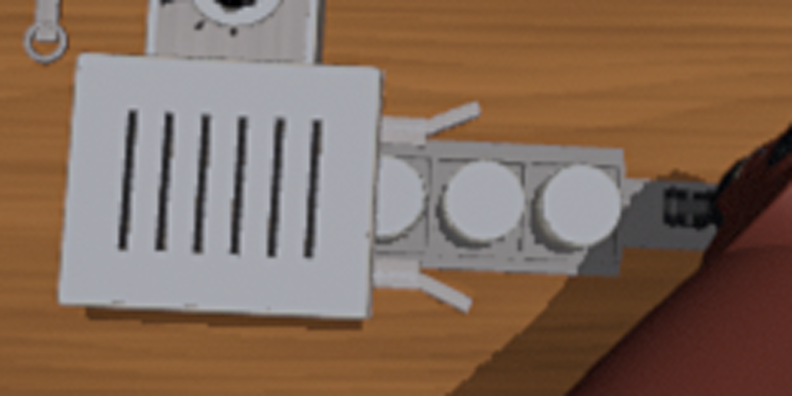

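View pics/s12.png

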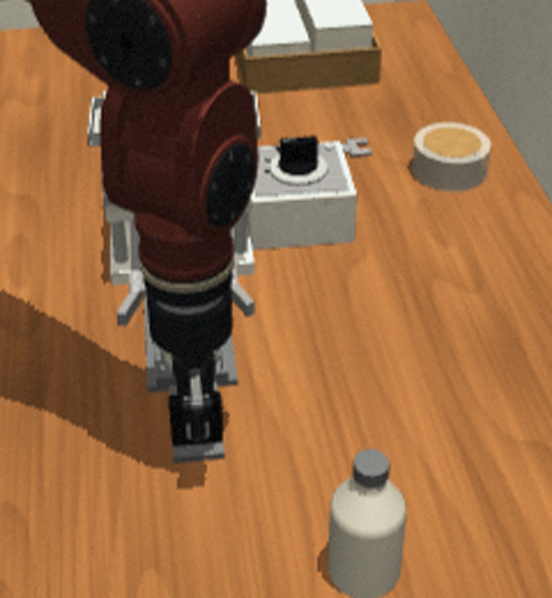

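Run:
```python
from h import *
for sy in (-20,40,85,108):
    hit=ctrl.move_l((*lane(0,sy-185.5),38),vel=60 if sy<100 else 25,max_force=14);s=st(f"{sy} {hit}")
    if hit: break
ctrl.pause(.3);s=st()
v=s["tcp_pos"][:2]-MOUTH; print("sled y in sealer",v@[-np.sin(AL),np.cos(AL)]-30+185.5)
snap("top","t13",(180,180,420,300),3.3)
```

```text
-20 False t 31.88 tcp [ 461.8 -169.2   38.1] F [ 0.1 -3.1  4.4] w 13.2
40 False t 33.03 tcp [ 463.6 -109.2   38.1] F [ 0.2 -3.5  3.6] w 13.6
85 False t 33.93 tcp [465. -64.  38.] F [-0.5 -2.6  5.3] w 13.5
108 True t 34.7 tcp [465.6 -45.3  38.1] F [-0.6 -3.1  2.8] w 13.4
 t 35.0 tcp [465.6 -45.4  38.1] F [-1.7 -0.5  1.2] w 13.5
sled y in sealer 103.72348008632216
```

View pics/t13.png

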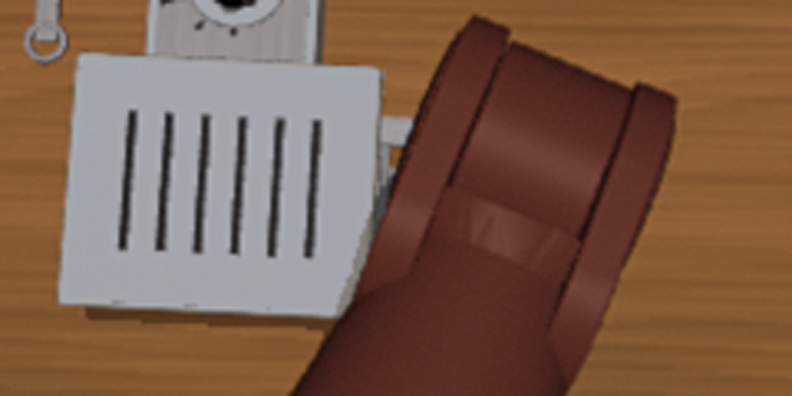

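Run:
```python
from h import *
hit=ctrl.move_l((*lane(0,112-185.5),38),vel=25,max_force=20);s=st(f"{hit}")
v=s["tcp_pos"][:2]-MOUTH; print("sled y in sealer",v@[-np.sin(AL),np.cos(AL)]-30+185.5)
ctrl.pause(.2);st();ctrl.open();st("open")
q=s["tcp_pos"];ctrl.move_l((q[0],q[1],210),vel=200);st()
p=ctrl.camera_params("wrist");np.savez("w14.npz",**p);snap("wrist","w14")
```

```text
True t 35.28 tcp [465.9 -45.4  38.3] F [-1.  -5.6  1.4] w 13.2
sled y in sealer 103.69425814484023
 t 35.48 tcp [465.8 -45.4  38.2] F [ 0.3 -5.9  1.6] w 13.6
open t 36.17 tcp [465.6 -45.1  38. ] F [ 0.6 -0.8 -0. ] w 85.4
 t 37.18 tcp [465.4 -45.2 208.7] F [-0.8  0.4 -1.2] w 85.4
```

View pics/w14.png

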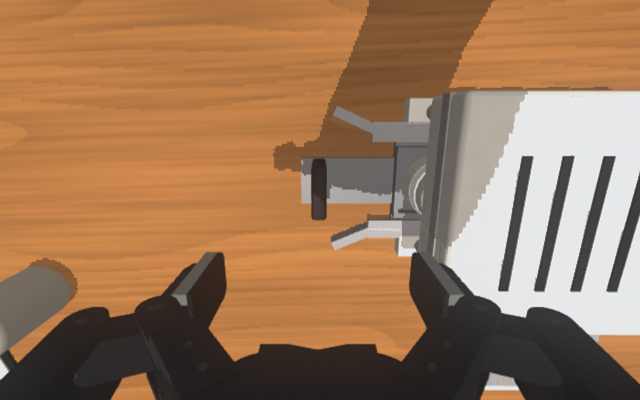

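```bash
python3 - <<'E' | sed -n '/----/,$p'
from h import *
from est import w,A
print("----")
k=lane(150,108);print(k,w((563,126),A,119))
ctrl.goto((*k,210),rotd(np.pi/2+AL)); 
p=ctrl.camera_params("wrist");np.savez("w15.npz",**p);im=snap("wrist","w15");print(proj(p,(*k,119)));st()
cv2.imwrite("pics/w15.png",cv2.resize(im[100:260,200:440,::-1],None,fx=3.3,fy=3.3,interpolation=cv2.INTER_CUBIC))
E
```

```text
----
[621.40524561 139.68444105] [616.98058859 138.18683066 119.        ]
[318.85210693 211.13940174]
 t 38.24 tcp [621.  138.5 210.2] F [ 0.1 -0.7 -0.7] w 85.4
```

View pics/w15.png

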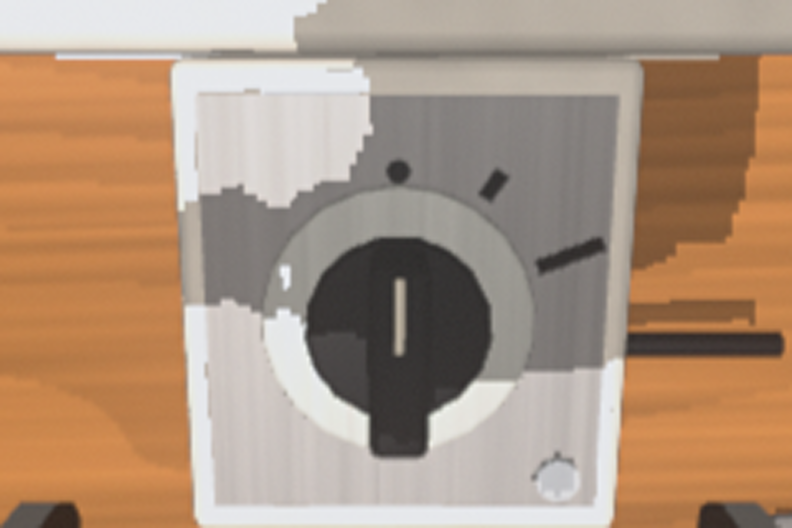

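Run:
```python
from h import *
p=dict(np.load("w15.npz"))
f=lambda c,z: onplane(p,(c[0]/3.3+200-.35,c[1]/3.3+100-.35),z).round(1)
print("ring",f((397.5,317),78)); print("black disc",f((399,328),87)); print("bar",f((399,242),119),f((399,455),119),f((370,400),119),f((429,400),119))
print("line",f((400,279),119),f((400,355),119)); print("box corners",f((172,62),75),f((640,62),75),f((612,524),75),f((198,524),75))
```

```text
ring [620.4 140.9  78. ]
black disc [621.  141.2  87. ]
bar [592.9 141.7 119. ] [642.4 140.4 119. ] [628.8 134.2 119. ] [629.2 147.5 119. ]
line [601.1 141.7 119. ] [618.4 141.3 119. ]
box corners [554.3  87.   75. ] [557.9 202.7  75. ] [683.1 199.4  75. ] [679.6  83.2  75. ]
```

Run:
```python
from h import *
k=(620.2,140.8)
hit=ctrl.move_l((*k,150),vel=150); hit=ctrl.move_l((*k,106),vel=60,max_force=10); ctrl.pause(.2);st(f"down {hit}")
if not hit:
    ctrl.grab();ctrl.pause(.2);s=st("grab");print(s["qpos"].round(4),s["wrist_torque"].round(3))
p=ctrl.camera_params("wrist");im=snap("wrist","w16")
```

```text
down False t 39.88 tcp [620.5 140.8 106.5] F [-0.7 -0.7 -0.2] w 85.2
grab t 40.73 tcp [620.2 141.1 106.2] F [-2.1  3.5  3.2] w 12.9
[ 1.8200e-02  2.3250e-01 -1.4000e-02  1.3242e+00  5.0000e-04  4.9000e-02] [ 0.695  0.213 -0.02 ]
```

View pics/w16.png

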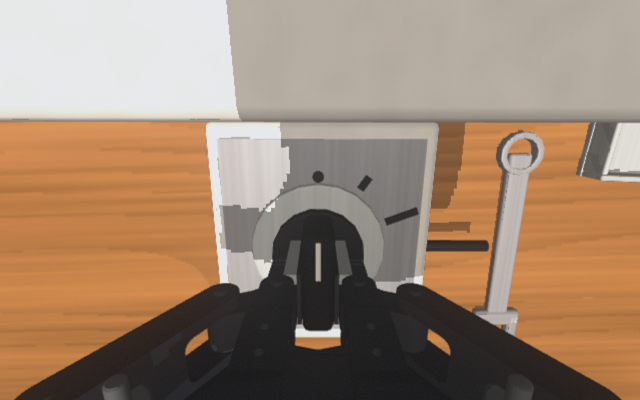

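Run:
```python
from h import *
snap("side","s17",(200,100,440,360),2.3); snap("top","t17",(180,140,420,300),3.3)
```

```text
(no output)
```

View pics/s17.png

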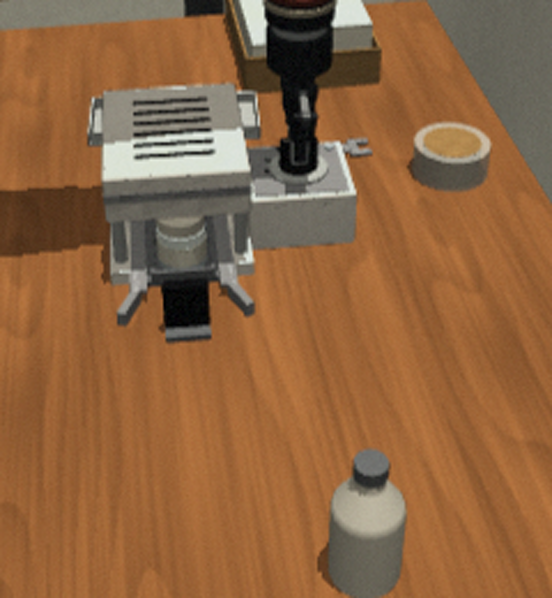

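View pics/t17.png

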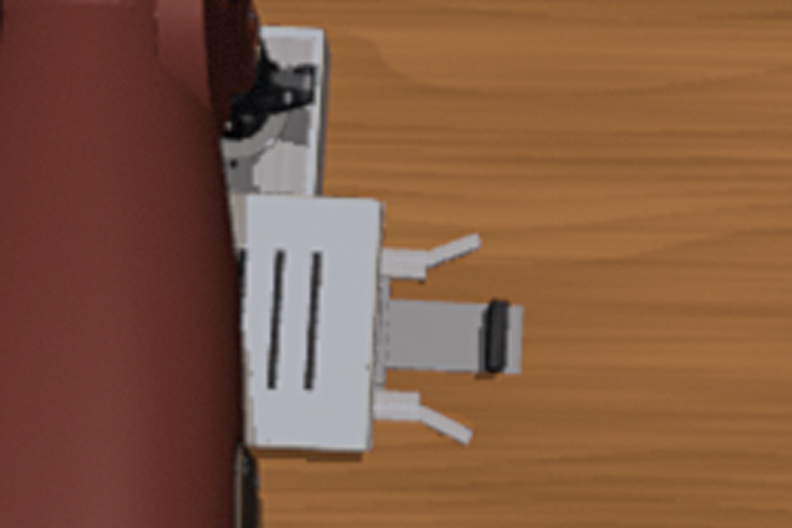

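Run:
```python
from h import *
p=ctrl.camera_params("top")
f=lambda c,z: onplane(p,(c[0]/3.3+180-.35,c[1]/3.3+140-.35),z)[:2]
d=np.array([-np.sin(AL),np.cos(AL)])
u=f((428,272),18);l=f((418,404),18);m=(u+l)/2
e=f((521,340),8); print("mouth",m,"tongue end",e,"sled_mid y in lane",(e-m)@d-30+205)
q=ctrl.read_state()["qpos"].copy(); q2=q.copy(); q2[5]+=1.2
ctrl.move_j(q2); s=st("turned"); print(s["qpos"][5],s["wrist_torque"].round(2)); snap("wrist","w18")
```

```text
mouth [464.5285687    7.11871809] tongue end [464.26830173 -65.20506196] sled_mid y in lane 102.70290176294978
turned t 41.98 tcp [620.6 141.6 106.2] F [1.5 6.  0.7] w 13.2
1.2496623537633729 [ 1.23 -0.14 -0.1 ]
```

View pics/w18.png

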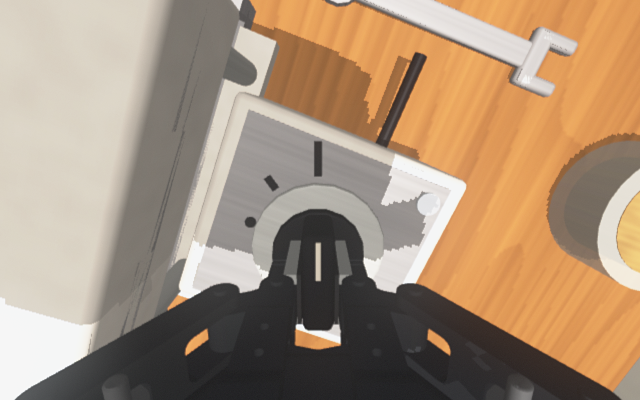

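Run:
```python
from h import *
ctrl.pause(4.2)
q=ctrl.read_state()["qpos"].copy(); q[5]-=1.2
ctrl.move_j(q); ctrl.pause(.3);s=st("back"); print(s["qpos"][5],s["wrist_torque"].round(2)); snap("wrist","w19")
ctrl.open();ctrl.move_l((620.5,141,200),vel=150);im=snap("wrist","w20",(200,100,440,260),3.3);st()
```

```text
back t 47.64 tcp [620.2 141.2 106.1] F [-4.6 -1.5  5.3] w 13.0
0.051104034550583474 [-0.36  1.13 -0.02]
 t 49.22 tcp [619.9 141.  198.5] F [ 0.1 -0.4 -0.1] w 85.6
```

View pics/w20.png

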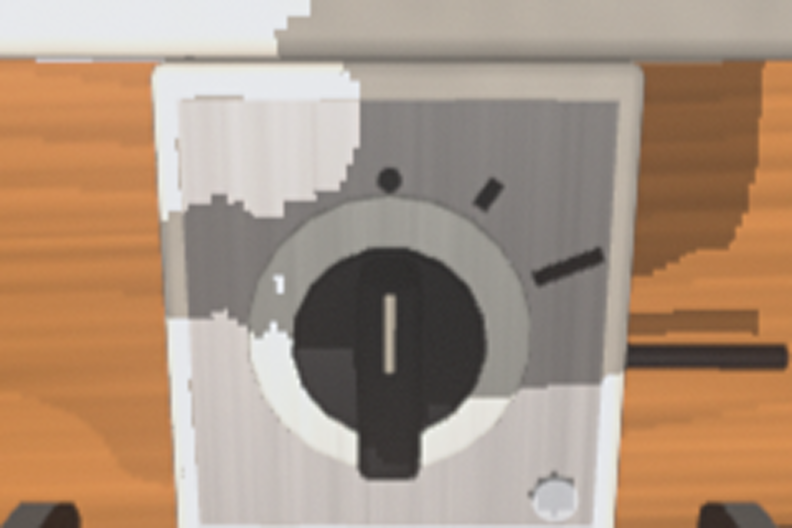

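Run:
```python
from h import *
h=(465.6,-45.4)
ctrl.goto((*h,200),rotd(np.pi/2+AL)); ctrl.move_l((*h,130),vel=150)
p=ctrl.camera_params("wrist");snap("wrist","w21");st()
c=np.array([np.cos(AL),np.sin(AL)])
for k in(-25,25): print(proj(p,[*(np.array(h)+k*c),68]))
```

```text
t 50.84 tcp [466.4 -45.4 131.1] F [-0.6 -0.2  0.5] w 85.4
[317.32563673 185.29860372]
[317.2359704  257.94513179]
```

View pics/w21.png

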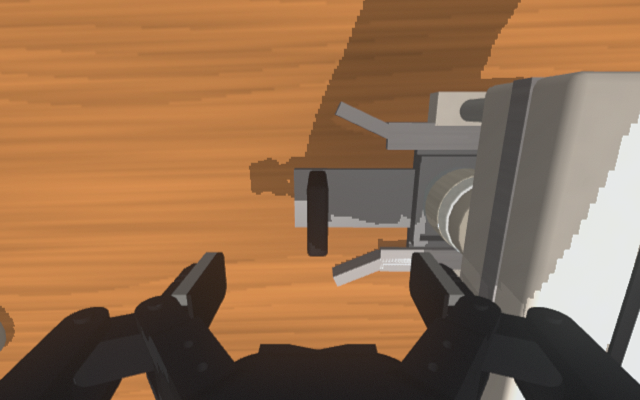

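Run:
```python
from h import *
h=(465.6,-45.4)
hit=ctrl.move_l((*h,38),vel=120,max_force=15);ctrl.pause(.2);st(hit);ctrl.grab();ctrl.pause(.2);st("grab")
for sy in (60,-20,-100,-200):
    hit=ctrl.move_l((*lane(0,sy-185.5),38),vel=60,max_force=14);st(f"{sy} {hit}")
    if hit:break
snap("top","t22",(255,140,495,285),3.3)
```

```text
False t 51.96 tcp [466.2 -45.6  38.8] F [-0.9 -0.8  0.8] w 85.3
grab t 52.81 tcp [465.7 -45.4  38.1] F [-0.4  1.3  1.9] w 13.7
60 False t 53.68 tcp [464.3 -88.8  38.1] F [0.5 4.9 3.6] w 13.5
-20 False t 55.17 tcp [ 461.8 -168.3   38.1] F [0.2 6.  6.1] w 13.1
-100 False t 56.65 tcp [ 459.3 -248.    38.1] F [-0.4  7.6  6.5] w 13.6
-200 False t 58.47 tcp [ 456.2 -347.6   38.1] F [0.7 9.7 8.7] w 13.5
```

View pics/t22.png

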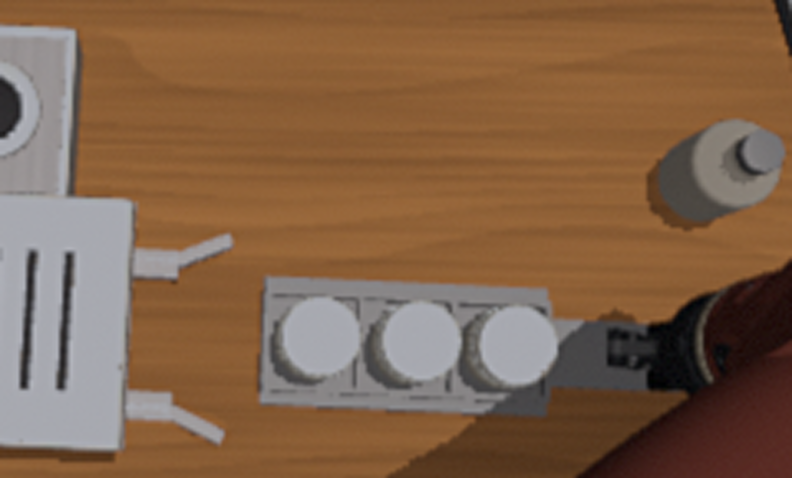

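Run:
```python
from h import *
hit=ctrl.move_l((*lane(0,-225-185.5),38),vel=60,max_force=14);ctrl.pause(.2);s=st(hit)
h=s["tcp_pos"][:2]; d=np.array([-np.sin(AL),np.cos(AL)]);m=h+185.5*d;print("sled mid",m)
ctrl.open();ctrl.move_l((*h,140),vel=150)
q=m+69*d
ctrl.goto((*q,160),rotd(AL)); p=ctrl.camera_params("wrist");im=snap("wrist","w23")
o=im[:,:,::-1].copy();th=np.linspace(0,2*np.pi,60)
for k in(69,0):
    c=m+k*d;pts=np.array([proj(p,(c[0]+28*np.cos(t),c[1]+28*np.sin(t),78)) for t in th]);cv2.polylines(o,[np.round(pts*8).astype(np.int32)],True,(0,0,255),1,cv2.LINE_AA,3)
cv2.imwrite("pics/w23o.png",o);st()
```

```text
False t 59.28 tcp [ 455.4 -373.8   38.1] F [-0.2  3.3  5.5] w 13.3
sled mid [ 461.1888297  -188.39058332]
 t 62.57 tcp [ 463.3 -119.7  159.8] F [0.8 0.4 0.1] w 85.2
```

View pics/w23o.png

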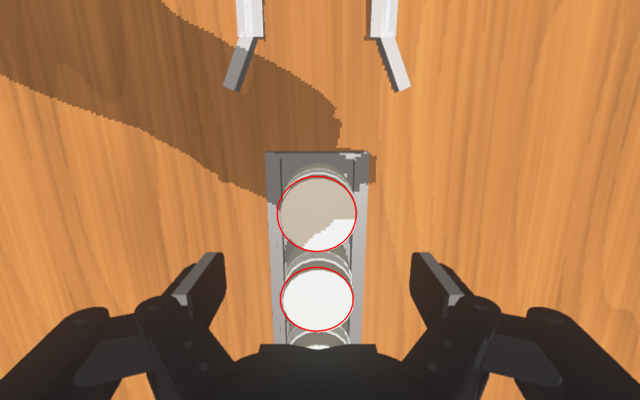

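```bash
cat >> h.py <<'E'
AT=-0.0763; TRAY=np.array([485.9,395.4])
def trayp(x): return TRAY+x*np.array([np.cos(AT),np.sin(AT)])
def pick_sled(m,k,z=48):
    d=np.array([-np.sin(AL),np.cos(AL)]);q=m+k*d
    ctrl.goto((*q,150),rotd(AL))
    if ctrl.move_l((*q,z),vel=120,max_force=15): st("HIT"); return False
    ctrl.grab();ctrl.pause(.1);s=st("grab")
    ctrl.move_l((*q,250),vel=220);st("lift");return abs(s["grip_width"]-56)<2.5
E
python3 - <<'E'
from h import *
m=np.array([461.19,-188.39]); print(pick_sled(m,69))
q=trayp(75);ctrl.goto((*q,250),rotd(np.pi/2+AT));p=ctrl.camera_params("wrist");im=snap("wrist","w24");st()
o=im[:,:,::-1].copy();c,s=np.cos(AT),np.sin(AT);R=np.array([[c,-s],[s,c]])
pts=np.array([proj(p,[*(TRAY+R@v),22]) for v in [(120,50),(120,-50),(-120,-50),(-120,50)]]);cv2.polylines(o,[np.round(pts*8).astype(np.int32)],True,(0,0,255),1,cv2.LINE_AA,3)
cv2.imwrite("pics/w24o.png",o)
E
```

```text
grab t 64.3 tcp [ 464.  -119.8   49.2] F [-1.3  0.4  7.1] w 56.3
lift t 65.37 tcp [ 462.9 -119.1  248.6] F [-0.4 -0.3 -2.1] w 56.2
True
 t 67.29 tcp [561.3 388.5 250.3] F [-0.7  0.5 -1.6] w 56.3
```

View pics/w24o.png

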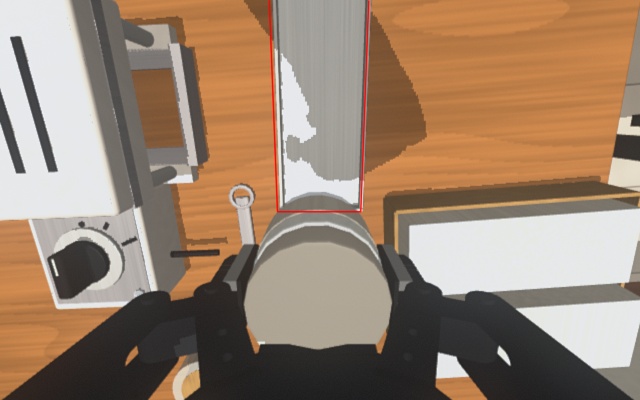

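```bash
cat >> h.py <<'E'
def put_tray(x):
    q=trayp(x);ctrl.goto((*q,230),rotd(np.pi/2+AT));ctrl.move_l((*q,65),vel=200)
    hit=ctrl.move_l((*q,43),vel=40,max_force=6);s=st(f"down {hit}");return s
def leave():
    ctrl.open();q=ctrl.read_state()["tcp_pos"];ctrl.move_l((q[0],q[1],240),vel=220);st("left")
E
python3 - <<'E'
from h import *
put_tray(70);snap("wrist","w25");snap("side","s25",(200,60,440,260),3)
E
```

```text
down True t 69.02 tcp [555.6 390.   45.3] F [-0.6 -1.3  5.3] w 56.4
```

View pics/w25.png

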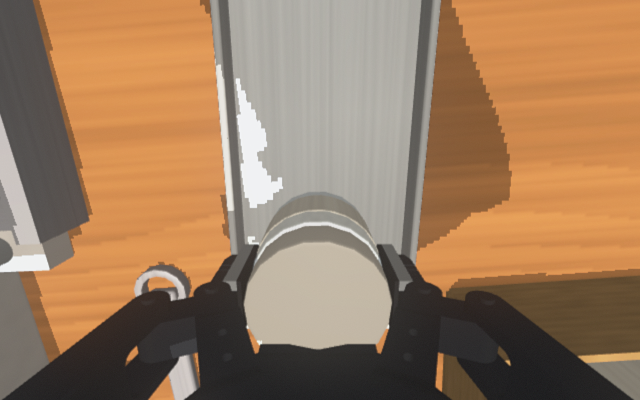

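```bash
cat >> h.py <<'E'
def hoverchk(m,k,name,z=160):
    d=np.array([-np.sin(AL),np.cos(AL)]);q=m+k*d
    ctrl.goto((*q,z),rotd(AL));p=ctrl.camera_params("wrist");im=ctrl.get_image("wrist");o=im[:,:,::-1].copy();th=np.linspace(0,2*np.pi,60)
    pts=np.array([proj(p,(q[0]+28*np.cos(t),q[1]+28*np.sin(t),78)) for t in th]);cv2.polylines(o,[np.round(pts*8).astype(np.int32)],True,(0,0,255),1,cv2.LINE_AA,3)
    cv2.imwrite(f"pics/{name}.png",o);st()
E
python3 - <<'E'
from h import *
leave(); ctrl.goto((463,-188,240),rotd(AL)); hoverchk(np.array([461.19,-188.39]),0,"w26")
E
```

```text
left t 70.57 tcp [554.5 389.6 238.5] F [ 0.3  0.2 -0.3] w 85.4
 t 73.13 tcp [ 461.9 -188.4  161.8] F [ 0.5 -0.4  0.7] w 85.4
```

View pics/w26.png

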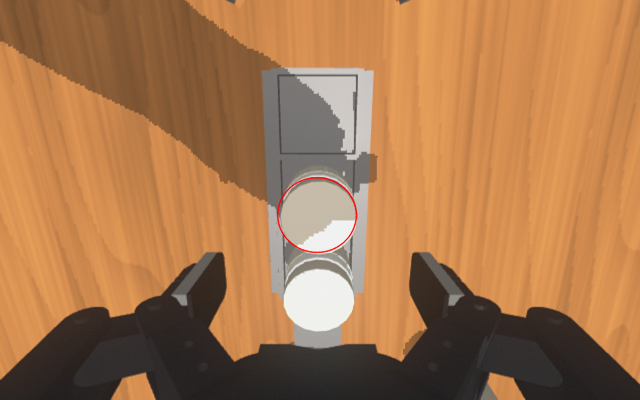

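Run:
```python
from h import *
print(pick_sled(np.array([461.19,-188.39]),0))
q=trayp(0);ctrl.goto((*q,230),rotd(np.pi/2+AT));snap("wrist","w27");snap("top","t27",(110,120,310,285),3.5);st()
```

```text
grab t 74.87 tcp [ 461.9 -188.9   49.2] F [-0.5  0.6  5.2] w 56.3
lift t 75.93 tcp [ 460.8 -188.1  248.6] F [ 0.5  0.2 -1.8] w 56.4
True
 t 78.13 tcp [486.5 394.6 230.1] F [ 0.   0.3 -1.4] w 56.0
```

View pics/w27.png

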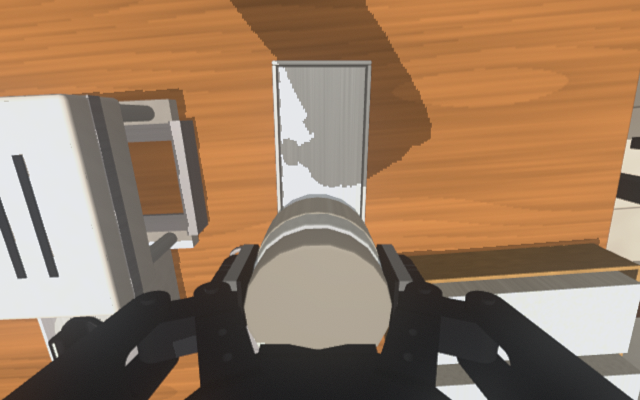

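View pics/t27.png

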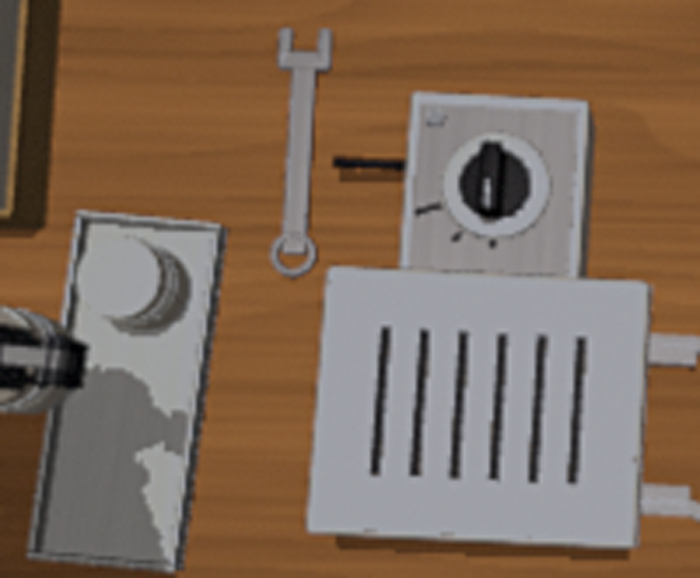

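Run:
```python
from h import *
p=ctrl.camera_params("top");print(onplane(p,(144.5,200.5),74),trayp(70))
put_tray(0);leave()
ctrl.goto((465,-257,240),rotd(AL)); hoverchk(np.array([461.19,-188.39]),-69,"w28")
```

```text
[552.2689711  386.09400133  74.        ] [555.69633968 390.06418077]
down True t 79.86 tcp [485.9 395.3  45.3] F [-0.6 -0.7  5.6] w 56.0
left t 81.31 tcp [484.8 394.8 238.5] F [ 0.3  0.  -0.2] w 85.5
 t 84.1 tcp [ 459.7 -257.5  161.9] F [0.3 0.3 0.4] w 85.2
```

View pics/w28.png

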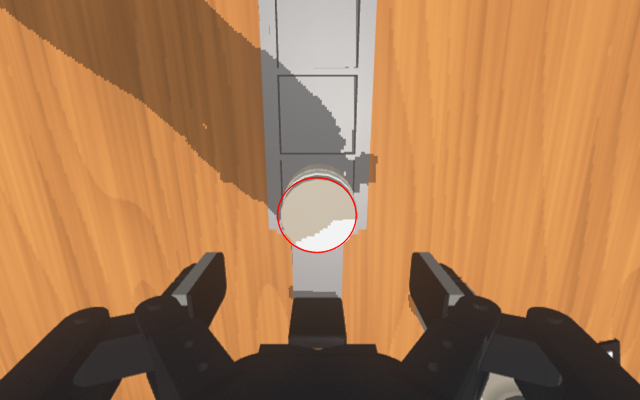

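Run:
```python
from h import *
print(pick_sled(np.array([461.19,-188.39]),-69))
q=trayp(-70);ctrl.goto((*q,230),rotd(np.pi/2+AT));snap("wrist","w29");snap("top","t29",(110,120,310,285),3.5);st()
```

```text
grab t 85.83 tcp [ 459.7 -258.    49.3] F [0.8 0.1 5.2] w 56.4
lift t 86.9 tcp [ 458.6 -257.   248.5] F [-0.3 -0.1 -1.5] w 56.2
True
 t 89.35 tcp [416.7 400.1 230. ] F [-0.2  0.1 -1. ] w 56.2
```

View pics/t29.png

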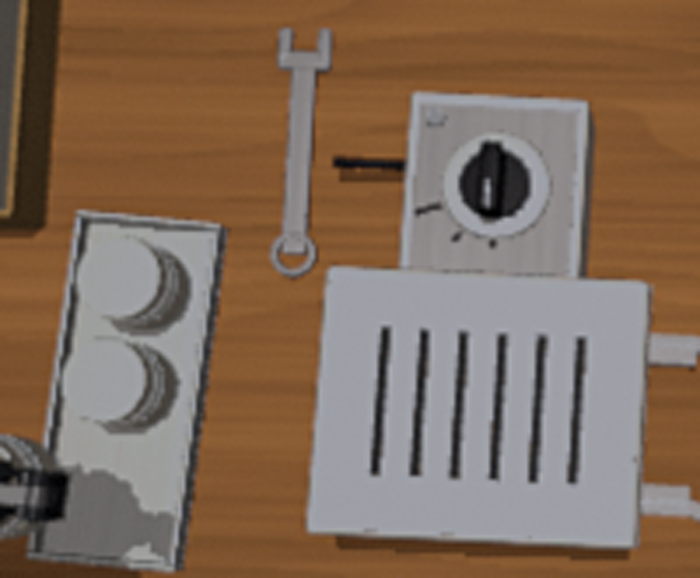

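Both jars stand in the tray (caps near (120,283) and (107,380) in the crop). Placing the third and clearing the arm.

Run:
```python
from h import *
put_tray(-70);leave()
ctrl.goto((480,-30,330),rotd(AT));ctrl.pause(.3)
snap("top","t30");snap("side","s30");st()
```

```text
down True t 91.08 tcp [416.  400.7  45.2] F [-1.2 -0.1  5.7] w 56.1
left t 92.52 tcp [415.1 400.1 238.6] F [-0.5  0.2  0.2] w 85.2
 t 94.55 tcp [480.  -29.7 330. ] F [-0.   0.1  0.2] w 85.6
```

View pics/t30.png

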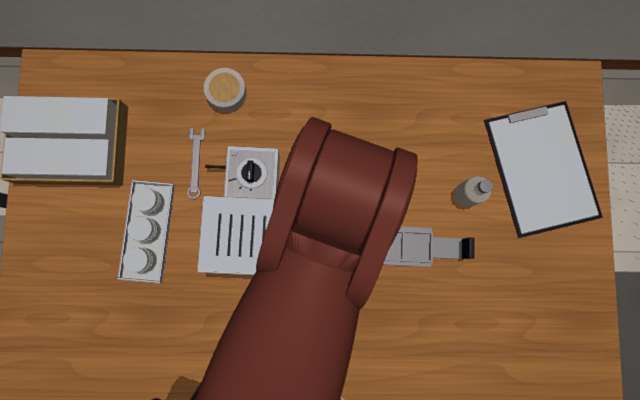

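View pics/s30.png

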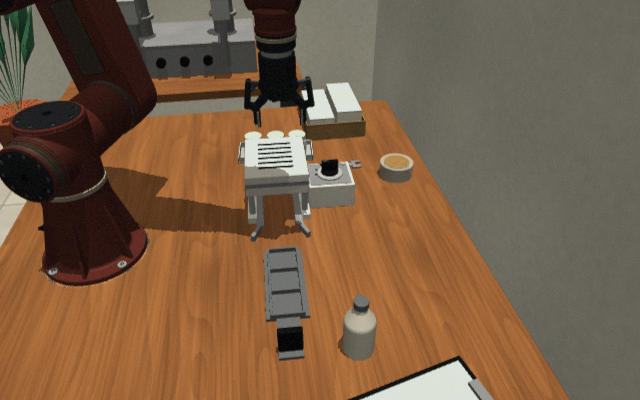

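Run:
```python
from h import *
snap("side","s31",(220,200,420,360),4);snap("top","t31",(110,140,310,285),3.5)
ctrl.job_done()
```

```text
the job is handed in; nothing more can be done
```

View pics/s31.png

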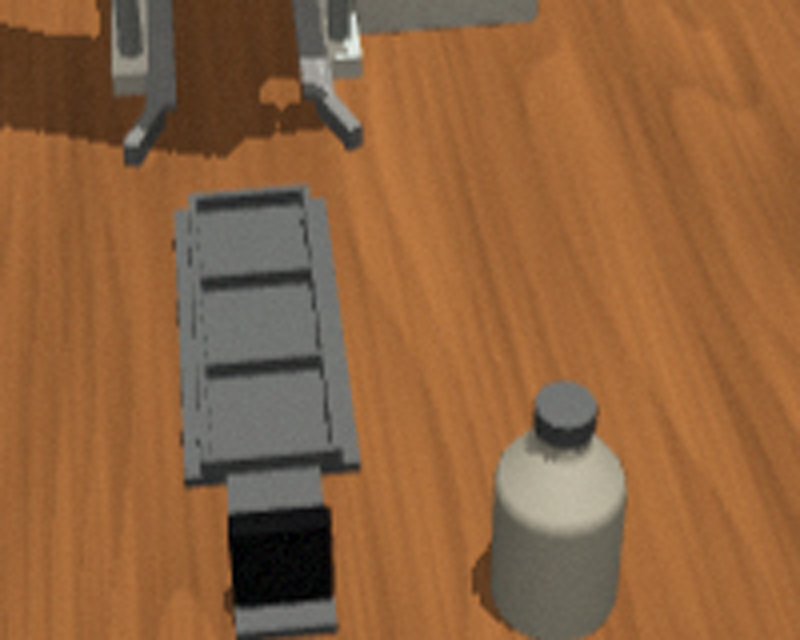

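View pics/t31.png

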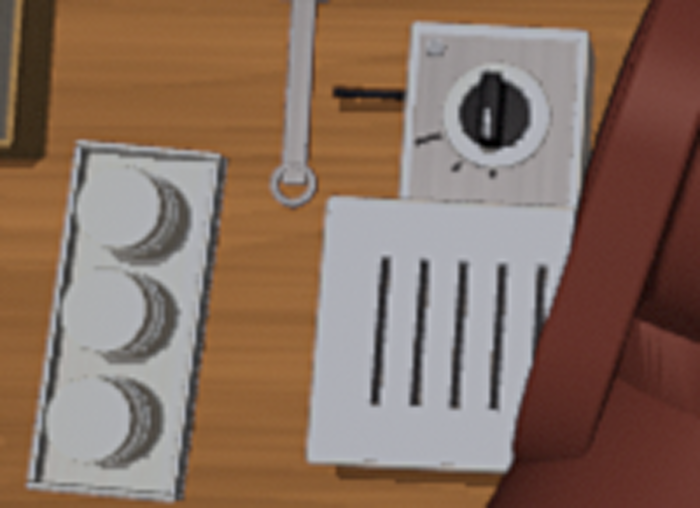

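The job is done and handed in, at about 95 s of the 210 s allowed. I stood all three jars in the sled and pushed it home against the end stop. I then turned the selector to the long bar, held it there 4.2 s and turned it back to the dot. After that I pulled the sled out of the lane and moved the jars to the tray.

- **Last pictures:** the three jars stand upright in the tray and the selector's line points at the dot. The sled lies empty and flat, clear of the guides. The spanner and the bottle look to be where they started.
- **Home position:** pushing again with 20 N did not move the sled. My estimates put it at y = 102.7 mm (top camera) and 103.7 mm (from the tool position), against the nominal 102. That difference is within the camera calibration error.
- **Forces:** every wrist force I read was below about 10 N.
- **Disagreements:** the top and wrist cameras differed by 1–2 mm, so I used the mean. I saw no knock to the jars or the sled at any check.

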